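Cull the spoiled retort-stand crossbars

ROBOT

A 6-joint arm with a two-finger parallel gripper is mounted at the origin on the work surface. World frame = base frame: x ahead of the robot, y to its left, z up, the work surface at z = 0. Lengths are in m, angles in rad, forces in N, time in s.
With the tool pointing down it reaches from about 0.375 to 0.975 m from the base axis. Payload 3.8 kg.
Tool frame: the origin (TCP) lies at the very end of the fingers, on their centre line; the grasp point (between the pads) lies 19 mm behind it; z points along the fingers, x is the direction in which the jaws open and shut, and the axes are right-handed (so a half turn about z gives the same grasp; the last joint's range is limited). The gripper opens to 85 mm and grips with 20 to 120 N. Pads are 22 mm wide; open, the fingers measure 114 mm over their backs; the gripper's body (76 mm by 85 mm) begins 54 mm behind the grasp point. The pads swing forward as they close: fully open they stand 13 mm farther back than shut.
Start: joints at [-0.037, 0.264, 1.604, -0, 1.274, -0.037], TCP at [0.675, -0, 0.231] pointing down, gripper open.
Joint ranges: [-2.63, 2.63], [-0.94, 2.18], [0.31, 2.57], [-1.31, 4.45], [0, 2.66], [-2.55, 2.55]. Speed limits (rad/s): [2.57, 2.57, 3.14, 3.14, 3.14, 3.14].

INTERFACE

Orientations are given as a rotation vector (axis times angle).
In Python, from workcell import bot gives the robot as it stands.
- The arm moves only by the tool carry_out, never from a script. Its argument "deltas" is a list of rows, each an object with "delta_pos": the shift along the tool's x, y, z in m, a list of three; "dr": the turn, a rotation vector about the tool's x, y, z in rad, a list of three. A call has 1 to 10 rows; each row shifts and turns the commanded pose from where the row before left it, along the tool's axes as they then stand; what a row does not reach is not made up. A row lasts 1/8 s, in which the tool goes at most 62.5 mm and 10.7 degrees, less where a joint would pass 70% of its speed; a pose out of reach is approached as far as the arm can. A call is refused whole if a number of a shift passes 0.0625 or a number of a turn 0.188, either way. A call with a gripper value outside its range is refused whole. "grip" is the opening, from 0 (shut) to 1 (fully open), set as the call begins (left out, the last holds). The fingers move at their own pace and stop on an object; "force" is the grip in N (left out, the last holds). Time passes only in rows, so rows that do not move let the fingers close. It gives the time, the measured TCP pose, the force and the opening at its end, in the units of the state.
- bot.read_state(): the state, without advancing time (a new reading comes with each control period).
- bot.read_camera(name): name is "scene" or "side" or "wrist"; returns a dict with "frame" (420x560x3 uint8, red, green, blue), "K" (3x3 intrinsics, pixels), "k1" (the pictures are not rectified: a ray, as slopes to the right and down, at radius r is drawn at 1 + k1 r^2 times it, then the intrinsics apply), "xyz" and "attitude" of the camera in the world; the wrist camera has in their place "hand_eye" (4x4, takes a point from camera to tool coordinates, whose origin is the TCP and whose axes are the tool frame's). Camera axes: x right, y down, z forward; pixel columns grow to the right and rows downward; lengths in m; the calibration is good to about 2 mm. A picture is of the moment at which its call begins: read the wrist's pose just before it. There is no depth.
- bot.finish_job(): hands the job in, once; it reports no verdict.
The state is a dict: "time": time; "q": joint angles; "joint_vel": joint speeds; "joint_torque": joint torques, N m; "tool_pos": TCP position; "tcp_rot": TCP orientation; "wrist_force": force on the tool from outside, world axes, zero at the start; "torque": the same for the moment, N m; "width": opening from 0.0 (shut) to 1.0 (fully open).
Only numpy, scipy, OpenCV 4.12 (cv2) and the standard library are available. Lean on these libraries where they do the work, as an engineer would, in place of code of your own. Each camera call takes 0.05 s, during which the arm holds its last target.

TASK

The retort-stand crossbars laid out on the blue cloth-faced mat are being checked before class: one of them is bent and one has been sawn off short. Put those two into the white reject tray so that each lies flat on the bottom, and leave the three good straight bars and the boss head on the mat.

Things in the scene. Friction and masses are not known exactly. Their poses are not given: they have to be found in the camera images.
- bent_grip (a point): Bent crossbar: square steel bar, 14 x 14 mm section, black end caps, 0.18 kg, flat on the mat: a leg 75 mm long, a 45 degree kink, a leg 45 mm long. The point is on the 75 mm leg's centre line, half-way up (7 mm above the mat's top), 30 mm from the kink, near the balance point. x: along the 75 mm leg to the kink; the other leg veers to +y; z up.
- short_grip (a point): The short crossbar: a straight square steel bar, 14 x 14 mm in section, only 60 mm long (the good ones are 120 mm), a black cap on one end only, 0.09 kg, lying flat on the mat. The point is its centre, 7 mm above the mat's top. x runs along the bar, z is up.
- tray: The reject tray: an open white plastic tray, fixed to the bench, 220 mm (its x) by 200 mm (its y), 40 mm high, walls and floor 4 mm thick. Origin: centre of its underside, at bench height; z up. It is empty at the start.
- mat: Blue cloth-faced mat, fixed, 310 (x) by 270 (y) by 4 mm thick; origin: centre of underside, z up. On it, in any order in a loose grid (2 along x 150 mm apart, 3 along y 85 mm apart; each within 10 mm and 12 degrees of mat x): bent bar, short bar, 3 good bars (straight, 14 x 14 x 120 mm, two caps) and a boss head (small cast clamp, 55 x 45 x 26 mm high). 0.18 kg each but the short bar.
Things that resemble listed ones, but are neither listed nor needed, are in the scene too. What is shaped like the part that bears short_grip but purple is not meant. What is shaped like the part that bears bent_grip but yellow is not meant.

How it is judged:
At the end, for the whole second after the job is handed in: Both bars released and at rest in the tray: listed points within 95 mm (tray x) and 88 mm (tray y) of its centre, under 32 mm above its underside, bars within 20 degrees of level. The mat bears over 6.3 N: still all three good bars and the boss head (7.06 N together, any three 5.3 N) (x of bent_grip in the frame of tray between -0.095 and 0.095 m and y of bent_grip in the frame of tray between -0.088 and 0.088 m and z of bent_grip in the frame of tray between 0 and 0.032 m and angle between bent_grip's own x axis and vertical between 1.22 and 1.92 rad and not (contact force between bent and the fingers above 0.05 N) and x of short_grip in the frame of tray between -0.095 and 0.095 m and y of short_grip in the frame of tray between -0.088 and 0.088 m and z of short_grip in the frame of tray between 0 and 0.032 m and angle between short_grip's own x axis and vertical between 1.22 and 1.92 rad and not (contact force between short and the fingers above 0.05 N) and contact force between mat and anything else above 6.3 N and linear speed of each of bent, short below 0.02 m/s); the robot touches nothing.
It also fails if it takes over 61 s, if anything falls off the work surface, if the arm or the gripper's body presses on something with over 40 N, if the wrist force passes 120 N, or if a joint passes its speed limit or range.

## Working session

There is one attempt and no reset: what is moved stays moved. The work goes in short steps, Python scripts to look and compute and a tool call to move; the robot and the scene stay as the last step left them, time stands still between calls to the robot, and variables do not carry over. Pictures are saved under pics/ and viewed, and the job is handed in when it is done.

Besides the shell and the picture viewer there is one more tool, called after "Call:" as name([rows], argument=value, ...), one row to a line, values as JSON. carry_out: Moves the arm, as the interface text tells. Its arguments: {"type":"object","properties":{"deltas":{"type":"array"},"grip":{"type":"number"},"force":{"type":"number"}},"required":["deltas"]}

```bash
mkdir -p pics
python3 - <<'E'
from workcell import bot
import cv2,numpy as np,pickle
s=bot.read_state();print(s)
d={}
for n in["scene","side","wrist"]:
    c=bot.read_camera(n);d[n]=c
    cv2.imwrite(f"pics/{n}0.png",c["frame"][:,:,::-1]);print({k:v for k,v in c.items() if k!="frame"})
pickle.dump((s,d),open("c0.pkl","wb"))
E
```

```text
{'time': 0.0, 'q': array([-3.69046501e-02,  2.64775268e-01,  1.60541492e+00,  3.32626701e-05,
        1.27370747e+00, -3.69012312e-02]), 'joint_vel': array([ 0.00031791, -0.00036817,  0.0004609 , -0.00042949,  0.00086812,
        0.0016283 ]), 'joint_torque': array([ 6.10465631e-04, -5.15121067e+01, -3.67308676e+01, -4.07824507e-05,
        1.31324201e-02,  1.46811578e-05]), 'tool_pos': array([6.74245315e-01, 3.39422851e-05, 2.29925042e-01]), 'tcp_rot': array([-3.14147376e+00,  2.07224751e-05,  3.61625484e-03]), 'wrist_force': array([ 0.1417202 ,  0.80990143, -0.59891464]), 'torque': array([-0.02457241,  0.01571537, -0.00285282]), 'width': 0.9996351053447965}
{'K': array([[519.13802825,   0.        , 284.14715332],
       [  0.        , 519.13802825, 212.45067626],
       [  0.        ,   0.        ,   1.        ]]), 'k1': -0.08324800103788742, 'xyz': array([1.42342584, 0.14424403, 0.75728298]), 'attitude': array([-1.46583695, -1.90992321,  0.93393867])}
{'K': array([[404.58689318,   0.        , 275.31455659],
       [  0.        , 404.58689318, 207.82053627],
       [  0.        ,   0.        ,   1.        ]]), 'k1': 0.03462329340157564, 'xyz': array([ 0.52713992, -0.89273934,  0.47940372]), 'attitude': array([-2.0736665 ,  0.05192316, -0.00397461])}
{'K': array([[351.49879997,   0.        , 276.94165149],
       [  0.        , 351.49879997, 214.04306082],
       [  0.        ,   0.        ,   1.        ]]), 'k1': -0.011651489969830713, 'hand_eye': array([[ 9.99999067e-01, -1.33262244e-03,  2.99162217e-04,
         3.48379200e-04],
       [ 1.19447915e-03,  9.59543634e-01,  2.81557434e-01,
        -7.14098599e-02],
       [-6.62268955e-04, -2.81556814e-01,  9.59544330e-01,
        -1.43246740e-01],
       [ 0.00000000e+00,  0.00000000e+00,  0.00000000e+00,
         1.00000000e+00]])}
```

View pics/scene0.png

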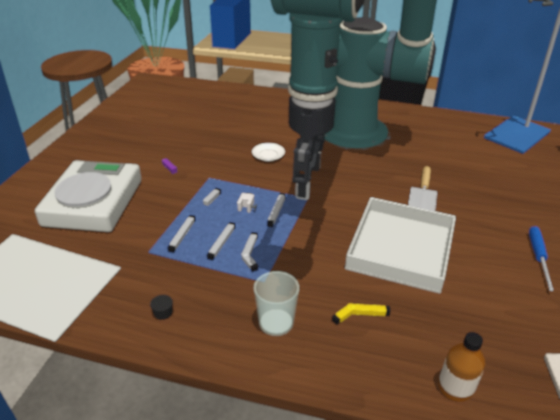

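View pics/side0.png

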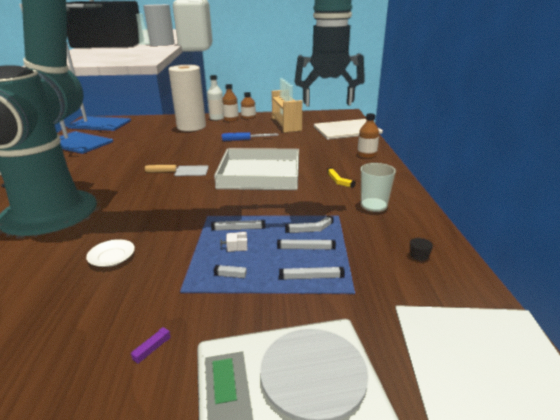

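View pics/wrist0.png

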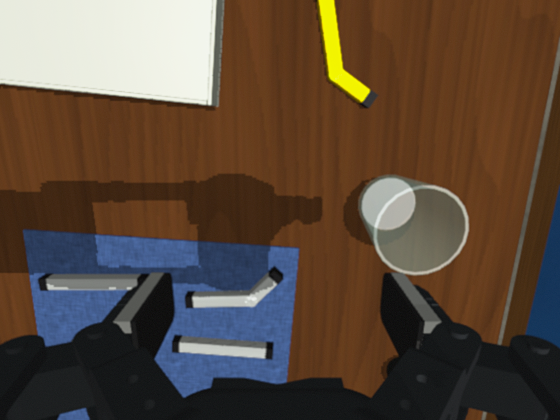

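The side view shows six things on the mat. The bent bar is at (310,226), also at wrist (235,292) and scene (250,250). The short bar is at side (231,271) and scene (211,197). The yellow bent bar at side (341,178) and the purple one at side (151,345) are not meant. I'll check this in enlarged crops and measure.

```bash
cat > h.py <<'E'
import numpy as np,cv2,pickle
from scipy.spatial.transform import Rotation as R
def cam(c,s):
    if "hand_eye" in c:
        T=np.eye(4);T[:3,:3]=R.from_rotvec(s["tcp_rot"]).as_matrix();T[:3,3]=s["tool_pos"];T=T@c["hand_eye"];return T[:3,:3],T[:3,3]
    return R.from_rotvec(c["attitude"]).as_matrix(),np.array(c["xyz"])
def ray(c,s,uv):
    uv=np.array(uv,float).reshape(-1,1,2)
    p=cv2.undistortPoints(uv,c["K"],np.array([c["k1"],0,0,0,0.]))[:,0]
    A,o=cam(c,s);return o,np.c_[p,np.ones(len(p))]@A.T
def onz(c,s,uv,z):
    o,d=ray(c,s,uv);return o+d*((z-o[2])/d[:,2])[:,None]
E
python3 - <<'E'
from h import *
s,d=pickle.load(open("c0.pkl","rb"))
f=d["side"]["frame"][205:295,180:360,::-1]
g=d["wrist"]["frame"][225:385,20:310,::-1]
cv2.imwrite("pics/crop_a.png",np.vstack([cv2.resize(f,(720,360),interpolation=cv2.INTER_CUBIC)]))
cv2.imwrite("pics/crop_b.png",cv2.resize(g,None,fx=2.5,fy=2.5,interpolation=cv2.INTER_CUBIC))
E
```

```text
(no output)
```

View pics/crop_a.png

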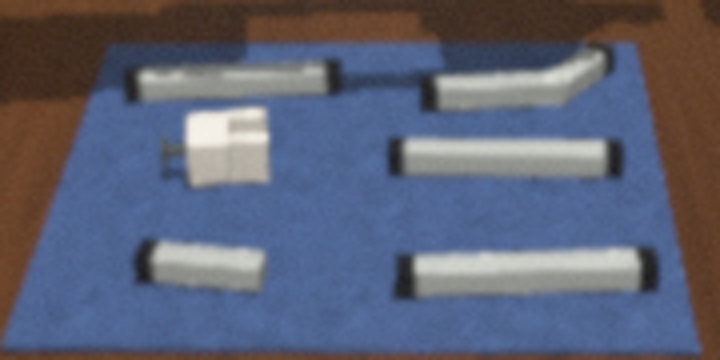

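View pics/crop_b.png

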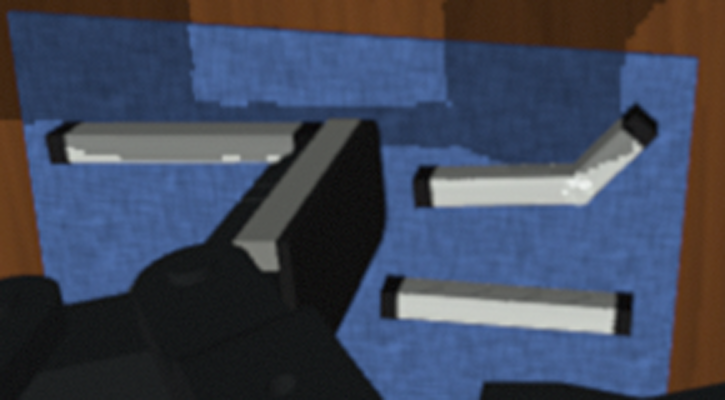

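Run:
```python
from h import *
np.set_printoptions(precision=4,suppress=True)
s,d=pickle.load(open("c0.pkl","rb"))
def cb(p): return np.array(p)/2.5+[20,225]
def ca(p): return np.array(p)/4+[180,205]
w,si,sc=d["wrist"],d["side"],d["scene"]
print("bent wrist top far edge:",onz(w,s,cb([[417,207],[583,205],[655,128]]),.018))
print("bent side bottom near edge:",onz(si,s,ca([[425,111],[563,104],[608,72]]),.004))
print("bent side top near edge:",onz(si,s,ca([[425,88],[563,82]]),.018))
print("short side bottom near edge:",onz(si,s,ca([[138,283],[262,291]]),.004))
print("short side top far edge:",onz(si,s,ca([[147,239],[266,249]]),.018))
print("mat corners side",onz(si,s,ca([[108,43],[635,43],[700,350],[2,347]]),.004))
# tray rim corners side/scene
print("tray side rim",onz(si,s,[[219,153],[300,151],[299,187],[217,184]],.04))
print("tray scene rim",onz(sc,s,[[368,203],[455,209],[444,284],[348,270]],.04))
```

```text
bent wrist top far edge: [[ 0.5709 -0.1445  0.018 ]
 [ 0.647  -0.1434  0.018 ]
 [ 0.6797 -0.1047  0.018 ]]
bent side bottom near edge: [[ 0.571  -0.1448  0.004 ]
 [ 0.647  -0.1428  0.004 ]
 [ 0.677  -0.1108  0.004 ]]
bent side top near edge: [[ 0.5712 -0.1436  0.018 ]
 [ 0.6466 -0.1426  0.018 ]]
short side bottom near edge: [[ 0.4277 -0.2851  0.004 ]
 [ 0.4859 -0.2948  0.004 ]]
short side top far edge: [[ 0.4317 -0.2701  0.018 ]
 [ 0.4881 -0.2815  0.018 ]]
mat corners side [[ 0.3888 -0.0571  0.004 ]
 [ 0.6979 -0.0793  0.004 ]
 [ 0.6789 -0.3474  0.004 ]
 [ 0.3714 -0.3265  0.004 ]]
tray side rim [[0.3942 0.2577 0.04  ]
 [0.6375 0.253  0.04  ]
 [0.6124 0.007  0.04  ]
 [0.4071 0.0404 0.04  ]]
tray scene rim [[0.4216 0.0963 0.04  ]
 [0.3897 0.2972 0.04  ]
 [0.6495 0.2755 0.04  ]
 [0.6594 0.0866 0.04  ]]
```

Run:
```python
from h import *
s,d=pickle.load(open("c0.pkl","rb"))
f=d["side"]["frame"][135:200,200:320,::-1]
g=d["scene"]["frame"][190:295,335:470,::-1]
cv2.imwrite("pics/crop_t.png",np.vstack([cv2.resize(f,(540,292),interpolation=cv2.INTER_CUBIC),cv2.resize(cv2.resize(g,(395,307)),(540,307))]))
```

```text
(no output)
```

View pics/crop_t.png

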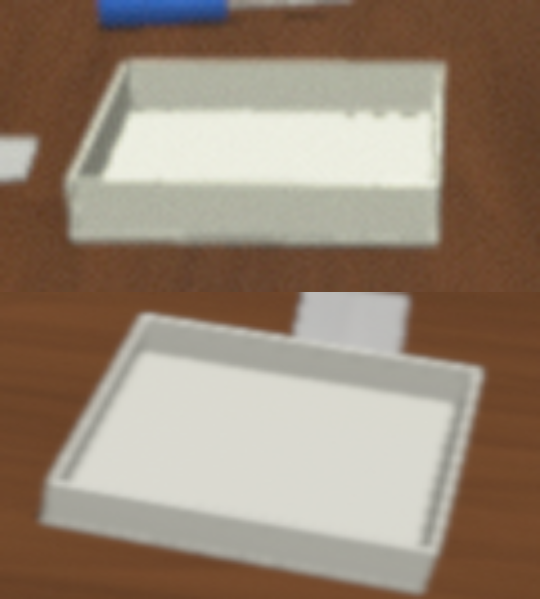

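Run:
```python
from h import *
np.set_printoptions(precision=4,suppress=True)
s,d=pickle.load(open("c0.pkl","rb"))
si,sc=d["side"],d["scene"]
a=np.array([[127,62],[445,63],[440,187],[68,182]])/4.5+[200,135]
b=(np.array([[142,315],[483,370],[435,550],[48,483]])-[0,292])/[4,2.924]+[335,190]
for c,p in((si,a),(sc,b)):
    P=onz(c,s,p,.04);r=cv2.minAreaRect(P[:,:2].astype(np.float32));print(P,P.mean(0),r)
```

```text
[[0.4197 0.2913 0.04  ]
 [0.6357 0.2701 0.04  ]
 [0.6148 0.0693 0.04  ]
 [0.3974 0.0938 0.04  ]] [0.5169 0.1811 0.04  ] ((0.5164826512336731, 0.18103154003620148), (0.2019394189119339, 0.21871015429496765), 84.04708862304688)
[[0.3993 0.0994 0.04  ]
 [0.4197 0.2988 0.04  ]
 [0.6332 0.2748 0.04  ]
 [0.6165 0.0776 0.04  ]] [0.5172 0.1877 0.04  ] ((0.5178855061531067, 0.18825235962867737), (0.20047199726104736, 0.2183268815279007), 84.27638244628906)
```

Both bars are confirmed: only the kinked one is bent, and only the one at side (231,271) is short with a single cap. The tray centre is about (0.517, 0.184) with yaw about −0.10. I'll move above the bent bar at (0.614, −0.137) and turn the jaws across it.

Call:
carry_out([
  {"delta_pos": [-0.02, 0.0455, 0], "dr": [0, 0, 0]},
  {"delta_pos": [-0.02, 0.0455, 0], "dr": [0, 0, 0]},
  {"delta_pos": [-0.02, 0.0455, 0], "dr": [0, 0, 0]},
  {"delta_pos": [0, 0, 0], "dr": [0, 0, 0.172]},
  {"delta_pos": [0, 0, 0], "dr": [0, 0, 0.172]},
  {"delta_pos": [0, 0, 0], "dr": [0, 0, 0.172]},
  {"delta_pos": [0, 0, 0], "dr": [0, 0, 0.172]},
  {"delta_pos": [0, 0, 0], "dr": [0, 0, 0.172]},
  {"delta_pos": [0, 0, 0], "dr": [0, 0, 0.172]},
  {"delta_pos": [0, 0, 0], "dr": [0, 0, 0.172]},
], grip=0.6, force=60)

```text
time: 1.4
tool_pos: [0.6147, -0.1364, 0.2308]
tcp_rot: [2.584, -1.786, -0.001]
wrist_force: [0.3, -0.6, 0.3]
width: 0.604
```

Call:
carry_out([
  {"delta_pos": [0, 0, 0], "dr": [0, 0, 0.172]},
  {"delta_pos": [0, 0, 0], "dr": [0, 0, 0.172]},
  {"delta_pos": [0, 0, 0.03], "dr": [0, 0, 0]},
  {"delta_pos": [0, 0, 0], "dr": [0, 0, 0]},
  {"delta_pos": [0, 0, 0], "dr": [0, 0, 0]},
])

```text
time: 2.02
tool_pos: [0.615, -0.1365, 0.2015]
tcp_rot: [2.247, -2.196, -0.0]
wrist_force: [-0.7, 0.2, -0.3]
width: 0.599
```

```bash
cat > look.py <<'E'
import sys
from workcell import bot
from h import *
np.set_printoptions(precision=4,suppress=True)
s=bot.read_state();n=sys.argv[1]
d={k:bot.read_camera(k) for k in sys.argv[2:]}
for k in d: cv2.imwrite(f"pics/{k}{n}.png",d[k]["frame"][:,:,::-1])
pickle.dump((s,d),open(f"c{n}.pkl","wb"))
M=R.from_rotvec(s["tcp_rot"]).as_matrix()
print(s["time"],s["tool_pos"],M,s["q"],s["width"],s["wrist_force"])
E
python3 look.py 1 wrist
```

```text
2.025 [ 0.615  -0.1365  0.2015] [[ 0.0229 -0.9997 -0.0003]
 [-0.9997 -0.0229  0.0001]
 [-0.0001  0.0003 -1.    ]] [-0.2579  0.1997  1.738  -0.      1.2042  1.29  ] 0.599372391429852 [-0.6847  0.1997 -0.3105]
```

View pics/wrist1.png

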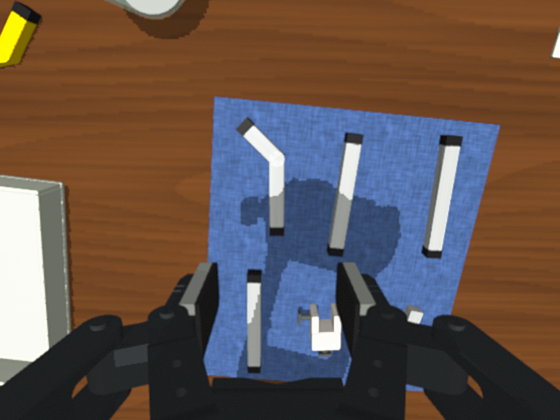

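The wrist view shows the bent bar at (277,195), with its kink near (278,160) and its leg end at (277,235). I'll re-measure it here.

Run:
```python
from h import *
np.set_printoptions(precision=4,suppress=True)
s,d=pickle.load(open("c1.pkl","rb"));w=d["wrist"]
f=w["frame"][105:245,225:325,::-1];cv2.imwrite("pics/crop1.png",cv2.resize(f,None,fx=4,fy=4,interpolation=cv2.INTER_CUBIC))
hsv=cv2.cvtColor(w["frame"],cv2.COLOR_RGB2HSV)
for v in(175,190,205,215,222):
    row=hsv[v,255:300,1]; u=np.where(row<70)[0]+255
    if len(u): print(v,u.min(),u.max()+1,onz(w,s,[[u.min()-.5,v],[u.max()+.5,v]],.018)[:,:2].ravel())
```

```text
175 269 285 [ 0.6292 -0.1284  0.6296 -0.1434]
190 269 285 [ 0.6149 -0.1286  0.6152 -0.1438]
205 269 285 [ 0.6001 -0.1288  0.6005 -0.1442]
215 269 284 [ 0.5901 -0.129   0.5904 -0.1435]
222 269 284 [ 0.583  -0.1291  0.5833 -0.1437]
```

View pics/crop1.png

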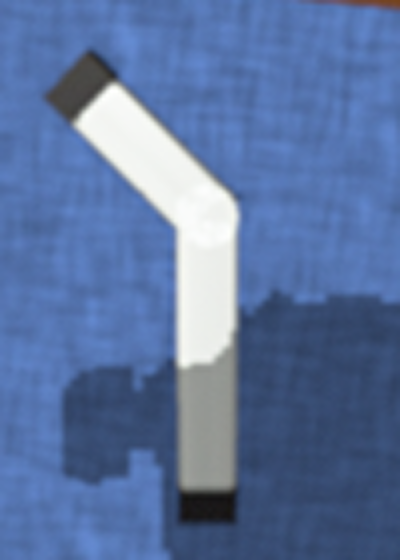

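Call:
carry_out([
  {"delta_pos": [0, 0, 0.045], "dr": [0, 0, 0]},
  {"delta_pos": [0, 0, 0.045], "dr": [0, 0, 0]},
  {"delta_pos": [0, 0, 0.045], "dr": [0, 0, 0]},
  {"delta_pos": [0, 0, 0.045], "dr": [0, 0, 0]},
  {"delta_pos": [0, 0, 0.007], "dr": [0, 0, 0]},
  {"delta_pos": [0, 0, 0.006], "dr": [0, 0, 0]},
  {"delta_pos": [0, 0, 0], "dr": [0, 0, 0]},
])

```text
time: 2.95
tool_pos: [0.6168, -0.137, 0.0103]
tcp_rot: [-2.245, 2.195, -0.005]
wrist_force: [-0.2, 0.8, -0.3]
width: 0.599
```

Call:
carry_out([
  {"delta_pos": [0, 0, 0], "dr": [0, 0, 0]},
  {"delta_pos": [0, 0, 0], "dr": [0, 0, 0]},
  {"delta_pos": [0, 0, 0], "dr": [0, 0, 0]},
  {"delta_pos": [0, 0, 0], "dr": [0, 0, 0]},
  {"delta_pos": [0, 0, 0], "dr": [0, 0, 0]},
  {"delta_pos": [0, 0, 0], "dr": [0, 0, 0]},
], grip=0, force=70)

```text
time: 3.7
tool_pos: [0.616, -0.1368, 0.0099]
tcp_rot: [-2.246, 2.195, -0.003]
wrist_force: [-1.7, -0.0, 6.5]
width: 0.137
```

Call:
carry_out([
  {"delta_pos": [0, 0, -0.01], "dr": [0, 0, 0]},
  {"delta_pos": [0, 0, -0.03], "dr": [0, 0, 0]},
  {"delta_pos": [0, 0, -0.04], "dr": [0, 0, 0]},
  {"delta_pos": [0, 0, -0.04], "dr": [0, 0, 0]},
  {"delta_pos": [0, 0, 0], "dr": [0, 0, 0]},
  {"delta_pos": [0, 0, 0], "dr": [0, 0, 0]},
])

```text
time: 4.45
tool_pos: [0.6141, -0.1363, 0.1274]
tcp_rot: [2.246, -2.196, -0.002]
wrist_force: [-0.8, 0.2, -2.3]
width: 0.136
```

```bash
python3 look.py 2 wrist side
python3 - <<'E'
import cv2
import numpy as np
a=cv2.imread("pics/wrist2.png");b=cv2.imread("pics/side2.png")
cv2.imwrite("pics/both2.png",cv2.resize(np.hstack([a,b]),(800,300)));cv2.imwrite("pics/side2c.png",cv2.resize(b[120:300,180:400],None,fx=3,fy=3))
E
```

```text
4.45 [ 0.6141 -0.1363  0.1274] [[ 0.0228 -0.9997 -0.0014]
 [-0.9997 -0.0228  0.0004]
 [-0.0004  0.0014 -1.    ]] [-0.258  0.261  1.807  0.     1.075  1.29 ] 0.1360996981976294 [-0.7813  0.2035 -2.2984]
```

View pics/both2.png

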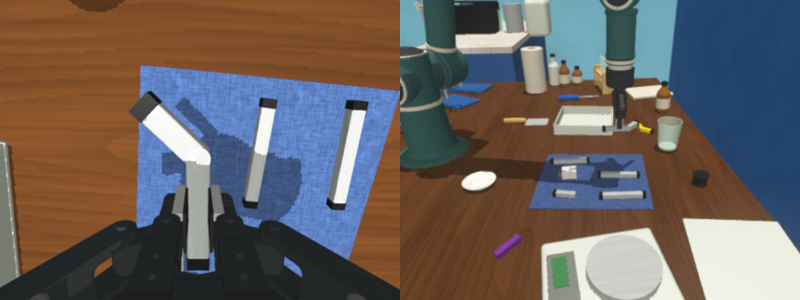

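View pics/side2c.png

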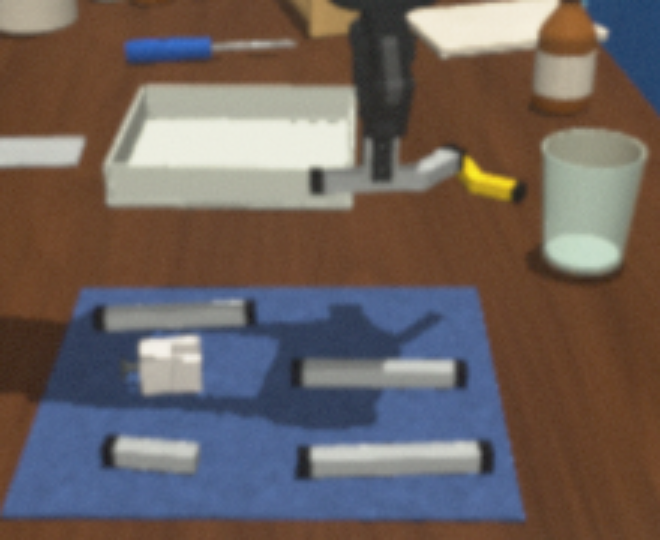

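The bent bar is held level, and the wrist shows about 1.8 N more weight. Next is the tray, aiming for tray (−10, −40) mm.

Call:
carry_out([
  {"delta_pos": [-0.0472, 0.0174, 0], "dr": [0, 0, 0]},
  {"delta_pos": [-0.0472, 0.0174, 0], "dr": [0, 0, 0]},
  {"delta_pos": [-0.0472, 0.0174, 0], "dr": [0, 0, 0]},
  {"delta_pos": [-0.0472, 0.0174, 0], "dr": [0, 0, 0]},
  {"delta_pos": [-0.0472, 0.0174, 0], "dr": [0, 0, 0]},
  {"delta_pos": [-0.0472, 0.0174, 0], "dr": [0, 0, 0]},
  {"delta_pos": [0, 0, 0], "dr": [0, 0, 0.125]},
  {"delta_pos": [0, 0, 0], "dr": [0, 0, 0]},
  {"delta_pos": [0, 0, 0], "dr": [0, 0, 0]},
])

```text
time: 5.68
tool_pos: [0.5037, 0.1437, 0.1273]
tcp_rot: [2.106, -2.329, -0.001]
wrist_force: [1.0, 0.2, -1.0]
width: 0.132
```

```bash
python3 look.py 3 wrist scene
python3 - <<'E'
import cv2
import numpy as np
a=cv2.imread("pics/wrist3.png");b=cv2.imread("pics/scene3.png")
cv2.imwrite("pics/both3.png",cv2.resize(np.hstack([a,b]),(800,300)))
E
```

```text
5.675 [0.5037 0.1437 0.1273] [[-0.1006 -0.9949 -0.0018]
 [-0.9949  0.1006 -0.0005]
 [ 0.0007  0.0017 -1.    ]] [ 0.2305  0.0705  2.0305 -0.0001  1.0424  1.9021] 0.13165102983984953 [ 1.0468  0.2417 -0.9692]
```

View pics/both3.png

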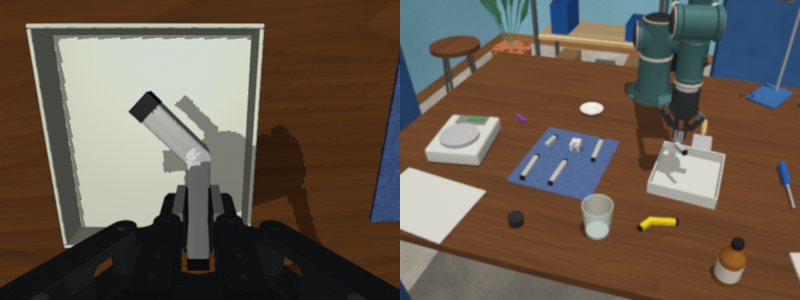

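Call:
carry_out([
  {"delta_pos": [0, 0, 0.04], "dr": [0, 0, 0]},
  {"delta_pos": [0, 0, 0.04], "dr": [0, 0, 0]},
  {"delta_pos": [0, 0, 0.025], "dr": [0, 0, 0]},
  {"delta_pos": [0, 0, 0.01], "dr": [0, 0, 0]},
  {"delta_pos": [0, 0, 0.002], "dr": [0, 0, 0]},
  {"delta_pos": [0, 0, 0], "dr": [0, 0, 0]},
  {"delta_pos": [0, 0, 0], "dr": [0, 0, 0]},
])

```text
time: 6.65
tool_pos: [0.5054, 0.1445, 0.0126]
tcp_rot: [-2.104, 2.33, -0.002]
wrist_force: [0.3, 0.1, -1.7]
width: 0.135
```

Call:
carry_out([
  {"delta_pos": [0, 0, 0.002], "dr": [0, 0, 0]},
  {"delta_pos": [0, 0, 0], "dr": [0, 0, 0]},
  {"delta_pos": [0, 0, 0], "dr": [0, 0, 0]},
])

```text
time: 7.02
tool_pos: [0.5049, 0.1445, 0.0099]
tcp_rot: [-2.104, 2.331, -0.001]
wrist_force: [0.9, 0.9, 1.9]
width: 0.137
```

Call:
carry_out([
  {"delta_pos": [0, 0, 0], "dr": [0, 0, 0]},
  {"delta_pos": [0, 0, 0], "dr": [0, 0, 0]},
  {"delta_pos": [0, 0, 0], "dr": [0, 0, 0]},
  {"delta_pos": [0, 0, 0], "dr": [0, 0, 0]},
  {"delta_pos": [0, 0, -0.03], "dr": [0, 0, 0]},
  {"delta_pos": [0, 0, -0.05], "dr": [0, 0, 0]},
  {"delta_pos": [0, 0, -0.05], "dr": [0, 0, 0]},
  {"delta_pos": [0, 0, -0.05], "dr": [0, 0, 0]},
], grip=0.5)

```text
time: 8.02
tool_pos: [0.5039, 0.1442, 0.1908]
tcp_rot: [2.105, -2.332, -0.0]
wrist_force: [0.7, 0.2, -0.4]
width: 0.502
```

Call:
carry_out([
  {"delta_pos": [0.0477, 0, 0], "dr": [0, 0, 0]},
  {"delta_pos": [0.0477, 0, 0], "dr": [0, 0, 0]},
  {"delta_pos": [0.0477, 0, 0], "dr": [0, 0, 0]},
  {"delta_pos": [0.0477, 0, 0], "dr": [0, 0, 0]},
  {"delta_pos": [0.0477, 0, 0], "dr": [0, 0, 0]},
  {"delta_pos": [0.0477, 0, 0], "dr": [0, 0, 0]},
  {"delta_pos": [0.0477, 0, 0], "dr": [0, 0, 0]},
  {"delta_pos": [0.0477, 0.001, 0], "dr": [0, 0, 0]},
  {"delta_pos": [0.0477, 0.001, 0], "dr": [0, 0, 0]},
  {"delta_pos": [0, 0, 0], "dr": [0, 0, 0.08]},
])

```text
time: 9.28
tool_pos: [0.4578, -0.2858, 0.1893]
tcp_rot: [2.002, -2.42, 0.001]
wrist_force: [0.6, 0.8, 0.1]
width: 0.503
```

Call:
carry_out([
  {"delta_pos": [0, 0, 0], "dr": [0, 0, 0]},
  {"delta_pos": [0, 0, 0], "dr": [0, 0, 0]},
])

```text
time: 9.52
tool_pos: [0.4583, -0.2821, 0.1891]
tcp_rot: [2.012, -2.413, -0.001]
wrist_force: [-0.3, 0.6, 0.4]
width: 0.5
```

```bash
python3 look.py 4 wrist scene
python3 - <<'E'
import cv2
import numpy as np
a=cv2.imread("pics/wrist4.png");b=cv2.imread("pics/scene4.png")[180:300,320:480]
cv2.imwrite("pics/both4.png",np.hstack([cv2.resize(a,(480,360)),cv2.resize(b,(320,360))]))
E
```

```text
9.525 [ 0.4583 -0.2821  0.1891] [[-0.1795 -0.9838 -0.0003]
 [-0.9838  0.1795  0.0003]
 [-0.0003  0.0003 -1.    ]] [-0.5981  0.0369  1.9433  0.0001  1.1619  1.153 ] 0.49964183878150853 [-0.2625  0.5829  0.4263]
```

View pics/both4.png

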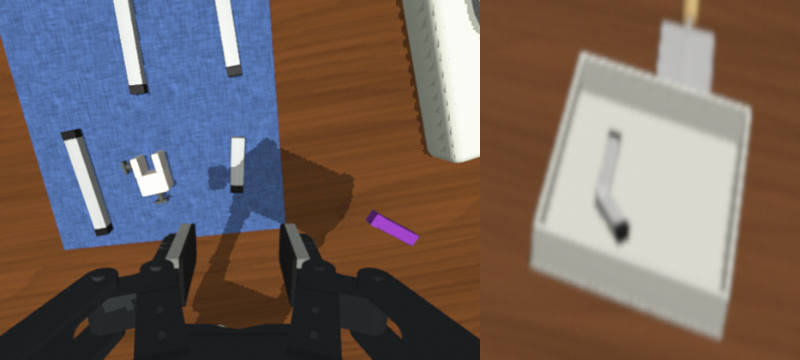

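The bent bar lies flat in the tray, at crop (610,185). In the wrist view the short bar, with its single cap, is at (236,165). The purple bar at (392,228) is not meant. I'll re-measure the short bar.

Run:
```python
from h import *
np.set_printoptions(precision=4,suppress=True)
s,d=pickle.load(open("c4.pkl","rb"));w=d["wrist"]
f=w["frame"][150:235,250:300,::-1];cv2.imwrite("pics/crop4.png",cv2.resize(f,None,fx=6,fy=6,interpolation=cv2.INTER_CUBIC))
hsv=cv2.cvtColor(w["frame"],cv2.COLOR_RGB2HSV)
M=R.from_rotvec(s["tcp_rot"]).as_matrix()
for v in range(157,228,6):
    row=hsv[v,250:300,1]; u=np.where(row<75)[0]+250
    if len(u):
        P=onz(w,s,[[u.min()-.5,v],[u.max()+.5,v]],.018);print(v,u.min(),u.max()+1,P[:,:2].ravel(),((P-s["tool_pos"])@M)[:,:2].ravel())
```

```text
163 270 286 [ 0.4865 -0.2805  0.4839 -0.2945] [-0.0066 -0.0275  0.0077 -0.0275]
169 269 286 [ 0.4814 -0.2786  0.4786 -0.2936] [-0.0076 -0.0221  0.0077 -0.0221]
175 269 286 [ 0.476  -0.2776  0.4733 -0.2927] [-0.0076 -0.0167  0.0077 -0.0167]
181 269 286 [ 0.4706 -0.2765  0.4678 -0.2917] [-0.0077 -0.0112  0.0078 -0.0112]
187 269 285 [ 0.4652 -0.2755  0.4625 -0.2898] [-0.0077 -0.0056  0.0069 -0.0056]
193 269 285 [ 0.4597 -0.2745  0.457  -0.2889] [-0.0077 -0.      0.0069 -0.    ]
199 269 285 [ 0.4541 -0.2734  0.4515 -0.2879] [-0.0078  0.0056  0.0069  0.0056]
205 269 285 [ 0.4485 -0.2723  0.4458 -0.2869] [-0.0078  0.0113  0.007   0.0113]
211 269 285 [ 0.4429 -0.2713  0.4402 -0.2859] [-0.0079  0.0171  0.007   0.0171]
217 270 284 [ 0.437  -0.2711  0.4346 -0.2839] [-0.007   0.0229  0.0061  0.0229]
223 270 283 [ 0.4312 -0.27    0.429  -0.282 ] [-0.007   0.0288  0.0052  0.0288]
```

View pics/crop4.png

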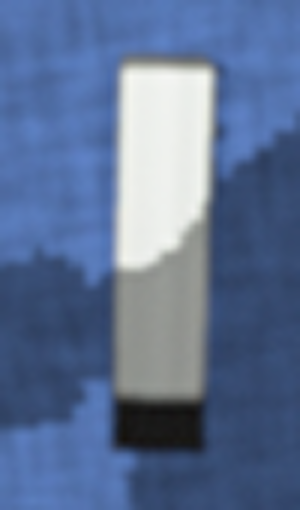

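It is centred within 1 mm, so I'll descend and grip.

Call:
carry_out([
  {"delta_pos": [0, 0, 0.045], "dr": [0, 0, 0]},
  {"delta_pos": [0, 0, 0.045], "dr": [0, 0, 0]},
  {"delta_pos": [0, 0, 0.045], "dr": [0, 0, 0]},
  {"delta_pos": [0, 0, 0.033], "dr": [0, 0, 0]},
  {"delta_pos": [0, 0, 0.007], "dr": [0, 0, 0]},
  {"delta_pos": [0, 0, 0.006], "dr": [0, 0, 0]},
  {"delta_pos": [0, 0, 0], "dr": [0, 0, 0]},
])

```text
time: 10.5
tool_pos: [0.4594, -0.2831, 0.0094]
tcp_rot: [-2.01, 2.413, -0.003]
wrist_force: [0.3, 0.6, -1.2]
width: 0.504
```

Call:
carry_out([
  {"delta_pos": [0, 0, 0], "dr": [0, 0, 0]},
  {"delta_pos": [0, 0, 0], "dr": [0, 0, 0]},
  {"delta_pos": [0, 0, 0], "dr": [0, 0, 0]},
  {"delta_pos": [0, 0, 0], "dr": [0, 0, 0]},
  {"delta_pos": [0, 0, 0], "dr": [0, 0, 0]},
  {"delta_pos": [0, 0, 0], "dr": [0, 0, 0]},
], grip=0, force=70)

```text
time: 11.25
tool_pos: [0.4593, -0.2833, 0.0098]
tcp_rot: [-2.01, 2.414, -0.003]
wrist_force: [-1.2, 0.3, 5.8]
width: 0.136
```

Call:
carry_out([
  {"delta_pos": [0, 0, -0.01], "dr": [0, 0, 0]},
  {"delta_pos": [0, 0, -0.03], "dr": [0, 0, 0]},
  {"delta_pos": [0, 0, -0.04], "dr": [0, 0, 0]},
  {"delta_pos": [0, 0, -0.04], "dr": [0, 0, 0]},
  {"delta_pos": [0, 0, 0], "dr": [0, 0, 0]},
  {"delta_pos": [0, 0, 0], "dr": [0, 0, 0]},
])

```text
time: 12.0
tool_pos: [0.4579, -0.2823, 0.1279]
tcp_rot: [2.01, -2.414, -0.001]
wrist_force: [-0.9, 0.0, -0.9]
width: 0.132
```

```bash
python3 look.py 5 wrist side
python3 - <<'E'
import cv2
import numpy as np
a=cv2.imread("pics/wrist5.png");b=cv2.imread("pics/side5.png")[130:300,180:380]
cv2.imwrite("pics/both5.png",np.hstack([cv2.resize(a,(400,300)),cv2.resize(b,(400,340))[:300]]))
E
```

```text
12.0 [ 0.4579 -0.2823  0.1279] [[-0.1812 -0.9834 -0.0005]
 [-0.9834  0.1812  0.0003]
 [-0.0003  0.0005 -1.    ]] [-0.5988  0.0954  2.0021  0.      1.0447  1.1542] 0.13212697266671802 [-0.9421  0.0249 -0.9441]
```

View pics/both5.png

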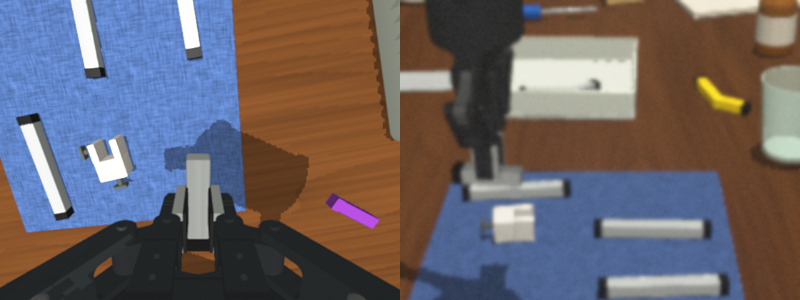

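The short bar is held level. Next is the tray, aiming for tray (−10, +42) mm.

Call:
carry_out([
  {"delta_pos": [-0.051, 0.004, 0], "dr": [0, 0, 0]},
  {"delta_pos": [-0.051, 0.004, 0], "dr": [0, 0, 0]},
  {"delta_pos": [-0.051, 0.004, 0], "dr": [0, 0, 0]},
  {"delta_pos": [-0.051, 0.004, 0], "dr": [0, 0, 0]},
  {"delta_pos": [-0.051, 0.004, 0], "dr": [0, 0, 0]},
  {"delta_pos": [-0.051, 0.004, 0], "dr": [0, 0, 0]},
  {"delta_pos": [-0.051, 0.004, 0], "dr": [0, 0, 0]},
  {"delta_pos": [-0.051, 0.004, 0], "dr": [0, 0, 0]},
  {"delta_pos": [-0.051, 0.004, 0], "dr": [0, 0, 0]},
  {"delta_pos": [-0.051, 0.004, 0], "dr": [0, 0, 0]},
])

```text
time: 13.35
tool_pos: [0.5102, 0.2274, 0.1263]
tcp_rot: [2.008, -2.412, -0.001]
wrist_force: [0.1, -0.4, -0.2]
width: 0.133
```

Call:
carry_out([
  {"delta_pos": [0, 0, 0], "dr": [0, 0, -0.08]},
  {"delta_pos": [0, 0, 0], "dr": [0, 0, 0]},
  {"delta_pos": [0, 0, 0], "dr": [0, 0, 0]},
])

```text
time: 13.72
tool_pos: [0.5106, 0.2255, 0.127]
tcp_rot: [2.102, -2.332, -0.001]
wrist_force: [-0.2, 0.9, -0.8]
width: 0.136
```

```bash
python3 look.py 6 wrist
```

```text
13.725 [0.5106 0.2255 0.127 ] [[-0.1037 -0.9946 -0.0022]
 [-0.9946  0.1037 -0.001 ]
 [ 0.0012  0.0021 -1.    ]] [ 0.3713  0.1349  1.9597 -0.0001  1.0494  2.0461] 0.13629175793564802 [-0.2488  0.8806 -0.8041]
```

View pics/wrist6.png

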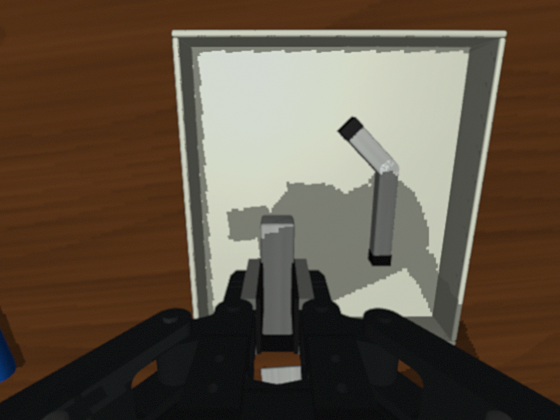

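The bent bar lies flat at (383,200), and there is free floor below the short bar. I'll lower and release.

Call:
carry_out([
  {"delta_pos": [0, 0, 0.04], "dr": [0, 0, 0]},
  {"delta_pos": [0, 0, 0.04], "dr": [0, 0, 0]},
  {"delta_pos": [0, 0, 0.025], "dr": [0, 0, 0]},
  {"delta_pos": [0, 0, 0.01], "dr": [0, 0, 0]},
  {"delta_pos": [0, 0, 0.003], "dr": [0, 0, 0]},
  {"delta_pos": [0, 0, 0], "dr": [0, 0, 0]},
  {"delta_pos": [0, 0, 0], "dr": [0, 0, 0]},
])

```text
time: 14.65
tool_pos: [0.5126, 0.2266, 0.0116]
tcp_rot: [-2.103, 2.331, -0.001]
wrist_force: [0.1, 0.5, -0.3]
width: 0.136
```

Call:
carry_out([
  {"delta_pos": [0, 0, 0.0015], "dr": [0, 0, 0]},
  {"delta_pos": [0, 0, 0], "dr": [0, 0, 0]},
])

```text
time: 14.9
tool_pos: [0.5123, 0.2266, 0.0098]
tcp_rot: [-2.104, 2.331, -0.001]
wrist_force: [-0.2, -0.1, 4.5]
width: 0.138
```

Call:
carry_out([
  {"delta_pos": [0, 0, 0], "dr": [0, 0, 0]},
  {"delta_pos": [0, 0, 0], "dr": [0, 0, 0]},
  {"delta_pos": [0, 0, 0], "dr": [0, 0, 0]},
  {"delta_pos": [0, 0, 0], "dr": [0, 0, 0]},
  {"delta_pos": [0, 0, -0.03], "dr": [0, 0, 0]},
  {"delta_pos": [0, 0, -0.05], "dr": [0, 0, 0]},
  {"delta_pos": [0, 0, -0.05], "dr": [0, 0, 0]},
  {"delta_pos": [0, 0, -0.05], "dr": [0, 0, 0]},
  {"delta_pos": [0, 0, 0], "dr": [0, 0, 0]},
  {"delta_pos": [0, 0, 0], "dr": [0, 0, 0]},
], grip=0.4)

```text
time: 16.15
tool_pos: [0.5112, 0.2261, 0.1885]
tcp_rot: [2.105, -2.332, -0.0]
wrist_force: [-0.4, -0.2, -0.0]
width: 0.4
```

```bash
python3 look.py 7 wrist side
python3 - <<'E'
import cv2
import numpy as np
a=cv2.imread("pics/wrist7.png");b=cv2.imread("pics/side7.png")[130:300,180:380]
cv2.imwrite("pics/both7.png",np.hstack([cv2.resize(a,(400,300)),cv2.resize(b,(400,340))[:300]]))
E
```

```text
16.15 [0.5112 0.2261 0.1885] [[-0.102  -0.9948 -0.0002]
 [-0.9948  0.102  -0.0001]
 [ 0.0001  0.0002 -1.    ]] [0.3718 0.0769 1.9022 0.     1.1627 2.0448] 0.3996750599772495 [-0.4009 -0.2322 -0.048 ]
```

View pics/both7.png

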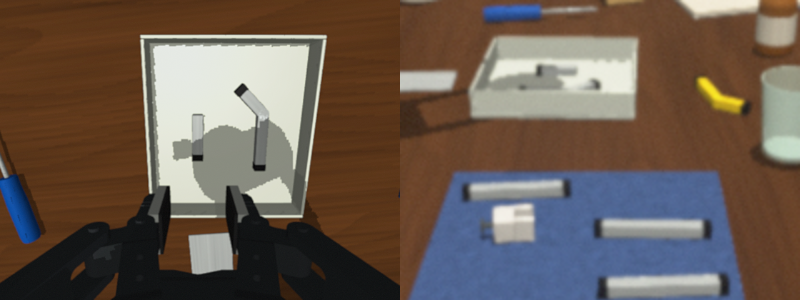

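Both bars lie flat and apart in the tray, at wrist (197,138) and (258,130). The three good bars and the boss head are still on the mat, and the gripper is clear.

```bash
python3 -c "
from workcell import bot
print(bot.finish_job())"
```

```text
the job is handed in; nothing more can be done
None
```

I picked up the bent bar and the short bar and set each one down in the reject tray. The job was handed in at about 16 s of the 61 s allowed; the hand-in gives no verdict.

- **Placing:** judged by where the gripper let go, the bent bar's grip point is at about tray (−8, −41) mm and the short bar's at about (−9, +42) mm. Both are well inside the limits. I did not re-measure their resting positions from the pictures.
- **Last pictures:** the wrist and side views show both bars flat on the tray floor and apart. The gripper is clear about 0.18 m above. The three good bars and the boss head are still on the mat, and I saw no movement of the yellow or purple look-alikes.
- **Forces:** the wrist force stayed at or below about 7 N in every reading I took.
- **Disagreements:** the two cameras put the tray centre about 7 mm apart in y, so I used the middle. The reported opening on the bars (0.136, about 11.6 mm if it is proportional) is less than their 14 mm width. The bars still held level, so I took this as how the gripper reports its opening.

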